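Put the carving positioner in gear and bring the head round to the mark

ROBOT

A 6-joint arm with a two-finger parallel gripper is mounted at the origin on the work surface. World frame = base frame: x ahead of the robot, y to its left, z up, the work surface at z = 0. Lengths are in m, angles in rad, forces in N, time in s.
With the tool pointing down it reaches from about 0.35 to 0.925 m from the base axis. Payload 6.4 kg.
Tool frame: the origin (TCP) lies at the very end of the fingers, on their centre line; the grasp point (between the pads) lies manip.tcp_to_grasp behind it (manip.tcp_to_grasp is the distance from the TCP to the grasp point, in m); z points along the fingers, y is the line along which they close (so a half turn about z gives the same grasp; the last joint's range is limited). The gripper opens to 94 mm and grips with 3 to 60 N. Pads are 16 mm wide; open, the fingers measure 119 mm over their backs; the gripper's body (75 mm by 177 mm) begins 78 mm behind the grasp point.
Start: joints at [-1.449, 0.245, 1.558, -0, 1.339, -0.174], TCP at [0.189, -0.622, 0.205] pointing down, gripper open.
Joint ranges: [-3.13, 3.13], [-1.02, 2.26], [0.13, 2.54], [-0.95, 4.09], [0.21, 2.88], [-2.74, 2.74]. Speed limits (rad/s): [2.57, 2.57, 3.14, 3.14, 3.14, 3.14].

INTERFACE

Orientations are given as a unit quaternion [w, x, y, z].
In Python, from cell import manip gives the robot as it stands.
- The arm moves only by the tool play_rows, never from a script. Its argument "plan" is a list of rows, each a list of 7 numbers: the shift along the world's x, y, z normalised to -1 to 1, where 1 is 100 cm, then the turn, a rotation vector about the world's x, y, z normalised to -1 to 1, where 1 is 120 degrees, then the finger opening in mm, from 0 to 94. A call has 1 to 20 rows; each row is the pose to reach, as a shift and turn from the pose commanded when the call began; what a row does not reach only later rows make up. A row lasts 1/10 s, in which the tool goes at most 50 mm and 8.59 degrees, less where a joint would pass 70% of its speed; a pose out of reach is approached as far as the arm can. A call with a number of a shift or a turn outside -1 to 1 is refused whole. A call with a gripper value outside its range is refused whole. The fingers move at their own pace and stop on an object; the grip force is fixed at half the most. Time passes only in rows, so rows that repeat a pose let the fingers close. It gives the time, the measured TCP pose, the force, the opening and the grip force at its end, in the units of the state.
- manip.sense(): the state, without advancing time (a new reading comes with each control period).
- manip.camera(name): name is "side" or "top"; returns the picture (480x640x3 uint8, blue, green, red); there is no depth.
- manip.camera_model(name): a dict with "mtx" (3x3 intrinsics, pixels), "extrinsics" (4x4, takes a point from camera to world coordinates). Camera axes: x right, y down, z forward; pixel columns grow to the right and rows downward; lengths in m; the calibration is good to about 2 mm. A picture is of the moment at which its call begins. camera_model takes no time and is no camera call.
- manip.close_job(): hands the job in; it is judged then, once.
The state is a dict: "clock": time; "joint_pos": joint angles; "joint_vel": joint speeds; "joint_efforts": joint torques, N m; "tool_pos": TCP position; "tcp_rot": TCP orientation; "wrist_force": force on the tool from outside, world axes, zero at the start; "torque": the same for the moment, N m; "finger_gap": finger opening in m; "finger_force": force on a finger pad.
Only numpy, scipy, OpenCV 4.12 (cv2) and the standard library are available. Lean on these libraries where they do the work, as an engineer would, in place of code of your own. Each camera call takes 0.05 s, during which the arm holds its last target. There are 200 camera calls.

TASK

Put the small green carving positioner in gear: press its black wing knob down with light force while rocking it to and fro until the hidden teeth drop into mesh, and push it fully home without ever forcing tooth against tooth. Then turn the knob so that the geared round table swings until its white line points at the red pointer, and let go. Do not touch the round table or the wooden club head on it, and leave the file, the tin and the wooden blank where they are.

Things in the scene. Friction and masses are not known exactly. Their poses are not given: they have to be found in the camera images.
- positioner: Fixed carving positioner: iron bed plate 150 x 355 x 20 mm carrying a sage green gearbox, 120 x 120 mm, flat top 100 mm above the bench, and beside it (towards its -y) a low round table. Origin on the bench under the knob's axis, z up; the table's axis is 165 mm away along its -y.
- knob: Black wing knob on the spindle on top of the gearbox; x along the wing, z up. Origin on the spindle axis, 100 mm above the bench when up, 88 mm fully home. Wing: bar 56 mm long (x), 16 mm thick (y), 25 to 61 mm above the origin, white stripe on top. Below it a round hub, 60 mm across, 13 to 25 mm above the origin, then a 12 mm red band that vanishes when the knob is home.
- knob_grip (a point): Middle of the wing, 47 mm above the knob's origin, same axes: grip here across the wing's thickness. The knob turns freely (0.04 N m) with its spindle and slides down 12 mm against 3 N of friction, staying at any height where it is left. Ease it down with 5 to 15 N.
- dogs (a point): On the spindle axis at the lower ends of the knob's three steel dogs (20 mm below the knob's origin), hidden in the gearbox. After 3 mm of free travel they meet the gear's spring-backed tooth tops (10 N per mm) unless they stand over gaps, as they never do at the start; then ease off, turn a few degrees and ease down again. Over 40 N on the teeth before the knob is home is forcing.
- gear: Low gear inside the gearbox, unseen; origin on the spindle axis 100 mm above the bench. Six gaps, one every 60 degrees; the dogs enter within 4.5 degrees either side of a gap's middle and then have about that play. Its own angle (0 to the positioner at the start) does not tell where the gaps are: the tooth ring sits on it at an unknown angle. Stays still (0.25 N m drag) until driven.
- table_disc: Round dark blue-grey table, 150 mm across, top 56 mm above the bench, with a clamped wooden club head reaching 110 mm above the bench. Origin on its axis 42 mm above the bench; x along the white radial line. In mesh it turns half as far as the knob, in the reverse sense (knob counterclockwise from above: table clockwise). It stays where it is left. Not to be touched.
- pointer: The red pointer block, 8 mm wide, just outside the table's rim (80 to 106 mm from the table's axis), on a ring under the table, set clockwise of the white line at the start by 0.22 to 0.5 rad. Origin on the table's axis 42 mm above the bench; its x axis points from the axis through the pointer. Its setting is stiff and stays put.
- file: Bystander: flat file 270 mm long with round wooden handle 26 mm thick, lying on the bench along its x axis; origin under it on the bench.
- wax_tin: Bystander: round brass-coloured tin, 60 mm across, 45 mm high; origin at the centre of its underside.
- blank: Bystander: unfinished wooden club head blank, 85 x 60 x 35 mm with a short neck; origin at the centre of its underside.

How it is judged:
By the outcome, as a careful person would: the job done as asked, in the order asked, and still so for the second after the job is handed in, with the robot touching nothing.
It also fails if it takes over 45 s, if anything falls off the work surface, if the arm or the gripper's body presses on something with over 40 N, if the wrist force passes 120 N, or if a joint passes its speed limit or range.

## Working session

There is one attempt and no reset: what is moved stays moved. The work goes in short steps, Python scripts to look and compute and a tool call to move; the robot and the scene stay as the last step left them, time stands still between calls to the robot, and variables do not carry over. Pictures are saved under pics/ and viewed, at most 10 in all, crops included, and the job is handed in when it is done.

Besides the shell and the picture viewer there is one more tool, called after "Call:" as name(argument=value, ...) on one line, values as JSON. play_rows: Moves the arm, as the interface text tells. Its arguments: {"type":"object","properties":{"plan":{"type":"array"}},"required":["plan"]}

```bash
mkdir -p pics; python3 - <<'E'
from cell import manip
import cv2,numpy as np
np.set_printoptions(precision=4,suppress=True)
for n in("top","side"):
    cv2.imwrite(f"pics/{n}0.png",manip.camera(n)); m=manip.camera_model(n); print(n,m["mtx"],m["extrinsics"])
print(manip.sense(),manip.tcp_to_grasp)
E
```

```text
top [[575.5485   0.     324.0492]
 [  0.     575.5485 238.6183]
 [  0.       0.       1.    ]] [[-0.0209 -0.9968  0.0772  0.5114]
 [-0.9993  0.0185 -0.0318  0.1423]
 [ 0.0302 -0.0778 -0.9965  1.1579]
 [ 0.      0.      0.      1.    ]]
side [[610.5555   0.     327.716 ]
 [  0.     610.5555 239.3614]
 [  0.       0.       1.    ]] [[-0.9201 -0.2749  0.2789  0.3195]
 [-0.3916  0.6576 -0.6437  0.7152]
 [-0.0065 -0.7015 -0.7127  0.7808]
 [ 0.      0.      0.      1.    ]]
{'clock': 0.1, 'joint_pos': array([-1.4491,  0.2457,  1.5589,  0.    ,  1.3387, -0.1741]), 'joint_vel': array([-0.0014, -0.0026, -0.002 ,  0.0005, -0.0005, -0.0016]), 'joint_efforts': array([  0.0009, -41.691 , -31.5525,   0.0687,   0.0309,  -0.0001]), 'tool_pos': array([ 0.1894, -0.6212,  0.2045]), 'tcp_rot': array([-0.0009,  0.9891,  0.1474,  0.    ]), 'wrist_force': array([-0.0187,  0.4718, -0.4197]), 'torque': array([ 0.0642,  0.0167, -0.0183]), 'finger_force': 0.0, 'finger_gap': 0.09418907869744156} 0.0188
```

View pics/top0.png

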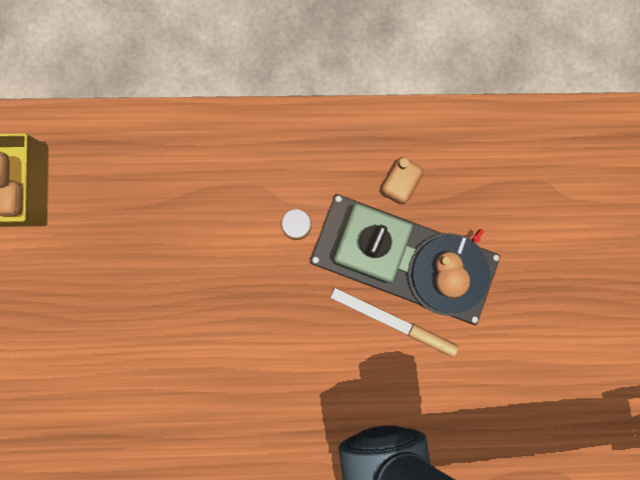

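View pics/side0.png

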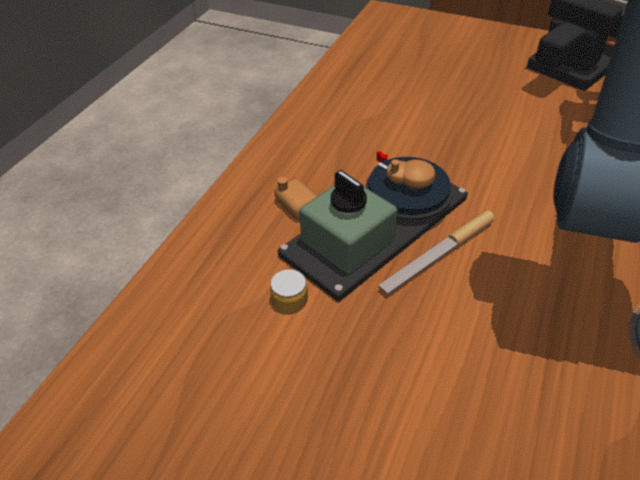

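The top view shows the knob at about (375,241), the table at about (451,274), its white line at about (462,245) and the pointer at about (478,236). The side view agrees. The knob is up and the file, tin and blank are clear of the knob.

```bash
cat > h.py <<'E'
from cell import manip
import cv2,numpy as np
np.set_printoptions(precision=4,suppress=True)
def ray(n,px):
    m=manip.camera_model(n);E=np.array(m["extrinsics"])
    d=E[:3,:3]@np.linalg.inv(m["mtx"])@np.array([px[0],px[1],1.]);return E[:3,3],d/np.linalg.norm(d)
def onz(n,px,z):
    o,d=ray(n,px);return o+d*(z-o[2])/d[2]
def proj(n,p):
    m=manip.camera_model(n);E=np.array(m["extrinsics"])
    q=m["mtx"]@(E[:3,:3].T@(np.array(p)-E[:3,3]));return q[:2]/q[2]
def blobs(mask,roi,amin=4):
    x0,y0,x1,y1=roi;M=np.zeros_like(mask);M[y0:y1,x0:x1]=mask[y0:y1,x0:x1]
    n,l,s,c=cv2.connectedComponentsWithStats(M);return [(np.argwhere(l==i)[:,::-1].astype(float),s[i,4],c[i]) for i in range(1,n) if s[i,4]>=amin]
def white(im,t=150):
    h=cv2.cvtColor(im,cv2.COLOR_BGR2HSV);return ((h[...,1]<60)&(h[...,2]>t)).astype(np.uint8)
def red(im):
    h=cv2.cvtColor(im,cv2.COLOR_BGR2HSV);return (((h[...,0]<4)|(h[...,0]>174))&(h[...,1]>170)&(h[...,2]>90)).astype(np.uint8)
def axis(n,pts,z):
    w=np.array([onz(n,p,z)[:2] for p in pts]);vx,vy,x,y=cv2.fitLine(w.astype(np.float32),cv2.DIST_L2,0,.01,.01).ravel()
    a=np.arctan2(vy,vx);t=(w-[x,y])@[vx,vy];return np.array([x,y]),a,np.ptp(t)
E
python3 - <<'E'
from h import *
im=cv2.imread("pics/top0.png");s=cv2.imread("pics/side0.png")
W=white(im)
for p,a,c in blobs(W,(305,185,510,335)): print("W",a,c,onz("top",c,.02)[:2])
for p,a,c in blobs(W,(355,220,395,260)): print("stripe",c,axis("top",p,.161))
for p,a,c in blobs(W,(440,230,475,262)): print("line",c,axis("top",p,.056))
for p,a,c in blobs(red(im),(430,220,510,260)): print("R",a,c,axis("top",p,.056))
for p,a,c in blobs(white(s),(330,165,370,200)): print("S stripe",c,axis("side",p,.161))
for p,a,c in blobs(white(s),(370,150,400,180)): print("S line",c,axis("side",p,.056))
for p,a,c in blobs(red(s),(360,140,400,180)): print("S R",a,c,axis("side",p,.056))
a=cv2.resize(im[185:335,305:510],None,fx=3.6,fy=3.6,interpolation=2)
cv2.imwrite("pics/a.png",a)
E
```

```text
W 31 [338.0645 198.5806] [0.6791 0.0763]
W 2589 [373.37   243.1147] [0.5887 0.0081]
W 83 [306.7108 223.    ] [0.6312 0.1398]
W 65 [377.9231 239.1385] [ 0.5965 -0.0012]
W 59 [461.4576 245.4746] [ 0.5807 -0.1681]
W 198 [406.2879 258.3939] [ 0.557  -0.0566]
W 30 [495.8333 257.4333] [ 0.5554 -0.2364]
W 31 [315.4516 259.4194] [0.5586 0.1239]
W 963 [370.8089 310.758 ] [0.4553 0.0169]
W 31 [474.4516 319.4194] [ 0.4337 -0.1882]
stripe [374.4673 237.6697] (array([0.5886, 0.0225], dtype=float32), np.float32(0.381677), np.float64(0.08909279397806386))
stripe [377.9231 239.1385] (array([0.5859, 0.0166], dtype=float32), np.float32(-0.44467935), np.float64(0.042398895334536224))
line [461.4576 245.4746] (array([ 0.5785, -0.1583], dtype=float32), np.float32(-0.37954998), np.float64(0.03153239033151709))
R 70 [477.5571 235.7857] (array([ 0.5967, -0.1905], dtype=float32), np.float32(-0.6538321), np.float64(0.02679352688177717))
S stripe [348.7111 177.9556] (array([0.5848, 0.0173], dtype=float32), np.float32(-0.43398988), np.float64(0.04173203979993399))
S line [382.8333 165.2083] (array([ 0.584 , -0.1605], dtype=float32), np.float32(-0.3811868), np.float64(0.019378057883928646))
S R 42 [381.9048 155.2857] (array([ 0.5958, -0.1886], dtype=float32), np.float32(-0.6282235), np.float64(0.025125664155626948))
```

View pics/a.png

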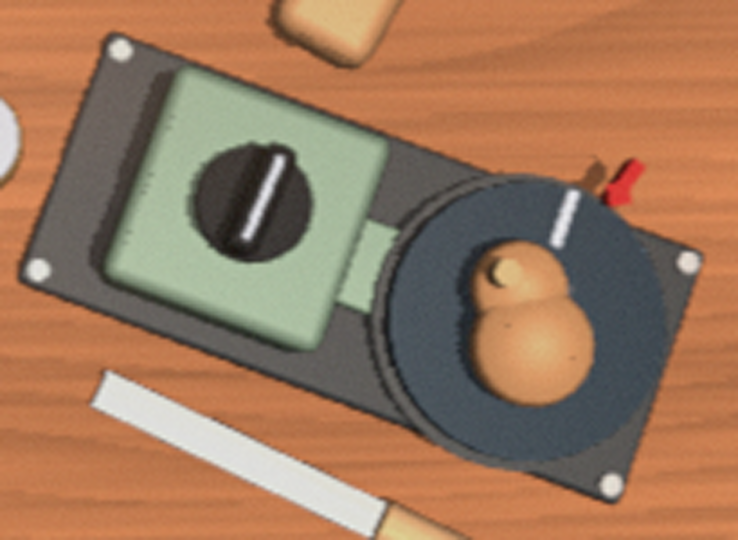

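The crop shows all the features cleanly. The wing stripe runs at about -0.44 rad and the white line at -0.38. The pointer is at about -0.64, so it lies clockwise of the line by about 0.26 rad. The bolts give a bed yaw of -0.377, and the predicted table axis agrees with the line. Next I move above the knob.

Call:
play_rows(plan=[[0.396,0.638,0.03,0,0,-0.351,94],[0.396,0.638,0.03,0,0,-0.351,94],[0.396,0.638,0.03,0,0,-0.351,94],[0.396,0.638,0.03,0,0,-0.351,94],[0.396,0.638,0.03,0,0,-0.351,94],[0.396,0.638,0.03,0,0,-0.351,94],[0.396,0.638,0.03,0,0,-0.351,94],[0.396,0.638,0.03,0,0,-0.351,94],[0.396,0.638,0.03,0,0,-0.351,94],[0.396,0.638,0.03,0,0,-0.351,94],[0.396,0.638,0.03,0,0,-0.351,94],[0.396,0.638,0.03,0,0,-0.351,94],[0.396,0.638,0.03,0,0,-0.351,94],[0.396,0.638,0.03,0,0,-0.351,94],[0.396,0.638,0.03,0,0,-0.351,94],[0.396,0.638,0.03,0,0,-0.351,94],[0.396,0.638,0.03,0,0,-0.351,94],[0.396,0.638,0.03,0,0,-0.351,94]])

```text
clock: 1.9
tool_pos: [0.5849, 0.0155, 0.235]
tcp_rot: [0.0, 0.976, -0.218, -0.0]
wrist_force: [0.2, -0.0, 0.1]
finger_gap: 0.0941
finger_force: 0.0
```

```bash
cat > s.py <<'E'
from h import *
s=manip.sense();q=s["tcp_rot"]
from scipy.spatial.transform import Rotation as R
r=R.from_quat([q[1],q[2],q[3],q[0]]).as_matrix()
print("t",s["clock"],s["tool_pos"],"yaw",np.arctan2(r[1,0],r[0,0]),"z",r[:,2],"F",s["wrist_force"],"M",s["torque"],s["finger_gap"],s["finger_force"],"J",s["joint_pos"])
E
python3 s.py
```

```text
t 1.9 [0.5849 0.0155 0.235 ] yaw -0.44019266573957627 z [-0.001  -0.0001 -1.    ] F [ 0.192  -0.0327  0.1359] M [ 0.0346 -0.0095 -0.0107] 0.09405260796578994 0.0 J [-0.1671  0.0713  1.6982 -0.0003  1.373   1.844 ]
```

Call:
play_rows(plan=[[0.0005,0.0015,-0.04,0,0,0,94],[0.0005,0.0015,-0.075,0,0,0,94],[0.0005,0.0015,-0.095,0,0,0,94],[0.0005,0.0015,-0.103,0,0,0,94],[0.0005,0.0015,-0.103,0,0,0,94],[0.0005,0.0015,-0.103,0,0,0,50],[0.0005,0.0015,-0.103,0,0,0,10],[0.0005,0.0015,-0.103,0,0,0,0],[0.0005,0.0015,-0.103,0,0,0,0],[0.0005,0.0015,-0.103,0,0,0,0],[0.0005,0.0015,-0.103,0,0,0,0]])

```text
clock: 3.0
tool_pos: [0.586, 0.0178, 0.1326]
tcp_rot: [0.0, 0.976, -0.218, 0.0]
wrist_force: [0.3, 0.8, -0.6]
finger_gap: 0.0495
finger_force: 0.0
```

```bash
python3 s.py
```

```text
t 3.0 [0.586  0.0178 0.1326] yaw -0.43920959723802233 z [ 0.0002 -0.     -1.    ] F [ 0.2683  0.8238 -0.6062] M [0.1174 0.0068 0.0511] 0.049458354506740576 0.0 J [-0.1629  0.174   1.7805 -0.      1.1869  1.8471]
```

Call:
play_rows(plan=[[0,0,0,0,0,0,0],[0,0,0,0,0,0,0],[0,0,0,0,0,0,0],[0,0,0,0,0,0,0],[0,0,0,0,0,0,0],[0,0,0,0,0,0,0]])

```text
clock: 3.6
tool_pos: [0.5857, 0.0171, 0.1324]
tcp_rot: [0.001, 0.976, -0.218, -0.0]
wrist_force: [-1.9, -4.1, 0.7]
finger_gap: 0.0153
finger_force: 30.0
```

```bash
python3 s.py
```

```text
t 3.6 [0.5857 0.0171 0.1324] yaw -0.4392492249662389 z [-0.001  -0.0013 -1.    ] F [-1.9295 -4.0533  0.6869] M [-0.6378  0.3982  0.0429] 0.015255887683167478 29.986532628536224 J [-0.1636  0.1741  1.7807 -0.0015  1.1875  1.847 ]
```

Call:
play_rows(plan=[[-0.0003,-0.0007,0,0,0,0,0],[-0.0003,-0.0007,-0.001,0,0,0,0],[-0.0003,-0.0007,-0.002,0,0,0,0],[-0.0003,-0.0007,-0.003,0,0,0,0],[-0.0003,-0.0007,-0.004,0,0,0,0],[-0.0003,-0.0007,-0.0045,0,0,0,0],[-0.0003,-0.0007,-0.0045,0,0,0,0]])

```text
clock: 4.3
tool_pos: [0.5857, 0.017, 0.1287]
tcp_rot: [0.0, 0.976, -0.218, -0.0]
wrist_force: [-4.5, -1.4, 6.3]
finger_gap: 0.0156
finger_force: 30.0
```

```bash
python3 s.py
```

```text
t 4.3 [0.5857 0.017  0.1287] yaw -0.4392480456433094 z [-0.0002 -0.0002 -1.    ] F [-4.4618 -1.3878  6.3499] M [-0.3673  0.9406  0.0459] 0.015566786144234911 29.99056041240692 J [-0.1643  0.1783  1.7834 -0.0002  1.18    1.8458]
```

Call:
play_rows(plan=[[0,0,0.0025,0,0,0,0],[0,0,0.0025,0,0,0.042,0],[0,0,0.0025,0,0,0.042,0],[0,0,0.001,0,0,0.042,0],[0,0,-0.0005,0,0,0.042,0],[0,0,-0.0005,0,0,0.042,0]])

```text
clock: 4.9
tool_pos: [0.5857, 0.0169, 0.1283]
tcp_rot: [0.0, 0.985, -0.175, -0.0]
wrist_force: [-4.5, -2.9, 7.0]
finger_gap: 0.0156
finger_force: 30.0
```

```bash
python3 s.py
```

```text
t 4.9 [0.5857 0.0169 0.1283] yaw -0.3525897729442501 z [-0.0004 -0.0002 -1.    ] F [-4.4736 -2.9488  7.0471] M [-0.4     1.0012  0.0335] 0.015628567112443932 29.99070703983307 J [-0.1643  0.1788  1.7836 -0.0003  1.1796  1.7592]
```

Call:
play_rows(plan=[[-0.0005,-0.0003,-0.001,0,0,0,0],[-0.0005,-0.0003,-0.001,0,0,0,0]])

```text
clock: 5.1
tool_pos: [0.5857, 0.0168, 0.1282]
tcp_rot: [-0.0, 0.984, -0.175, 0.0]
wrist_force: [-5.2, -0.5, 10.3]
finger_gap: 0.0161
finger_force: 30.0
```

Call:
play_rows(plan=[[0,0,0.003,0,0,0,0],[0,0,0.003,0,0,0.042,0],[0,0,0.003,0,0,0.042,0],[0,0,0.0015,0,0,0.042,0],[0,0,0,0,0,0.042,0],[0,0,0,0,0,0.042,0]])

```text
clock: 5.7
tool_pos: [0.5857, 0.0168, 0.128]
tcp_rot: [-0.0, 0.991, -0.132, 0.0]
wrist_force: [-4.9, -1.5, 9.9]
finger_gap: 0.016
finger_force: 30.0
```

Call:
play_rows(plan=[[0,0,0.003,0,0,0,0],[0,0,0.003,0,0,0.042,0],[0,0,0.003,0,0,0.042,0],[0,0,0.0015,0,0,0.042,0],[0,0,0,0,0,0.042,0],[0,0,0,0,0,0.042,0]])

```text
clock: 6.3
tool_pos: [0.5857, 0.0168, 0.128]
tcp_rot: [-0.0, 0.996, -0.089, 0.0]
wrist_force: [-4.9, -0.5, 11.2]
finger_gap: 0.0155
finger_force: 30.0
```

Call:
play_rows(plan=[[0,0,0.003,0,0,0,0],[0,0,0.003,0,0,0.042,0],[0,0,0.003,0,0,0.042,0],[0,0,0.0015,0,0,0.042,0],[0,0,0,0,0,0.042,0],[0,0,0,0,0,0.042,0]])

```text
clock: 6.9
tool_pos: [0.5856, 0.0167, 0.128]
tcp_rot: [0.0, 0.999, -0.045, 0.0]
wrist_force: [-4.6, -1.3, 11.3]
finger_gap: 0.0158
finger_force: 30.0
```

Call:
play_rows(plan=[[0,0,0.003,0,0,0,0],[0,0,0.003,0,0,0.042,0],[0,0,0.003,0,0,0.042,0],[0,0,0.0015,0,0,0.042,0],[0,0,0,0,0,0.042,0],[0,0,0,0,0,0.042,0]])

```text
clock: 7.5
tool_pos: [0.5856, 0.0167, 0.1279]
tcp_rot: [0.0, 1.0, -0.001, 0.0]
wrist_force: [-3.8, -0.7, 10.2]
finger_gap: 0.016
finger_force: 30.0
```

Call:
play_rows(plan=[[0,0,0.003,0,0,0,0],[0,0,0.003,0,0,0.042,0],[0,0,0.003,0,0,0.042,0],[0,0,0.0015,0,0,0.042,0],[0,0,0,0,0,0.042,0],[0,0,0,0,0,0.042,0]])

```text
clock: 8.1
tool_pos: [0.5856, 0.0166, 0.128]
tcp_rot: [0.0, 0.999, 0.043, 0.0]
wrist_force: [-2.6, -1.5, 11.6]
finger_gap: 0.0158
finger_force: 30.0
```

Call:
play_rows(plan=[[0,0,0.003,0,0,0,0],[0,0,0.003,0,0,0.042,0],[0,0,0.003,0,0,0.042,0],[0,0,0.0015,0,0,0.042,0],[0,0,0,0,0,0.042,0],[0,0,0,0,0,0.042,0]])

```text
clock: 8.7
tool_pos: [0.5856, 0.0165, 0.1279]
tcp_rot: [0.0, 0.996, 0.087, 0.0]
wrist_force: [-2.3, -1.9, 10.1]
finger_gap: 0.0156
finger_force: 30.0
```

```bash
python3 s.py; python3 - <<'E'
from h import *
a=manip.camera("side"); cv2.imwrite("pics/b.png",cv2.resize(a[110:260,270:470],None,fx=4,fy=4))
E
```

```text
t 8.7 [0.5856 0.0165 0.1279] yaw 0.1737415547354516 z [ 0.0005 -0.0004 -1.    ] F [-2.2974 -1.8585 10.0703] M [-0.3058  0.5291 -0.0047] 0.01557235104501111 29.993669986724854 J [-0.165   0.1785  1.7847 -0.0004  1.1778  1.2322]
```

View pics/b.png

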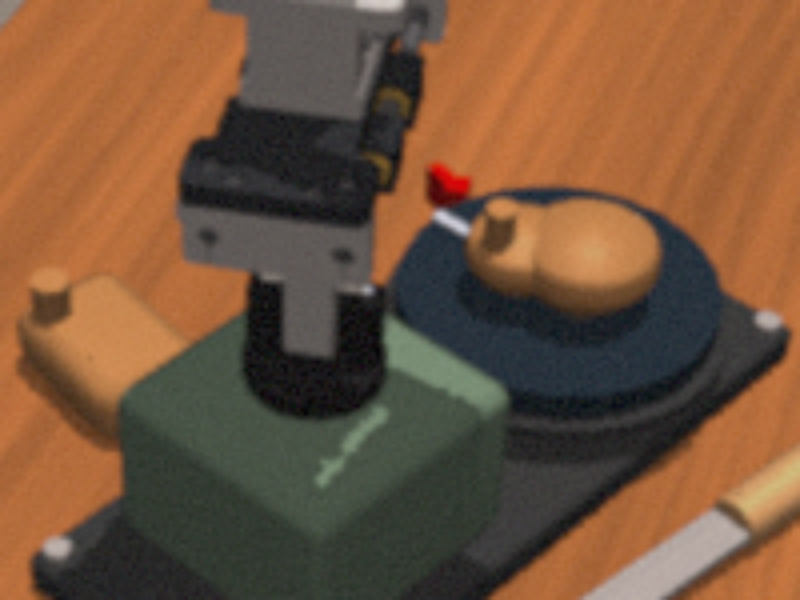

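The crop shows the wing still held and the table's line unmoved near the pointer. I keep searching.

Call:
play_rows(plan=[[0,0,0.003,0,0,0,0],[0,0,0.003,0,0,0.042,0],[0,0,0.003,0,0,0.042,0],[0,0,0.0015,0,0,0.042,0],[0,0,0,0,0,0.042,0],[0,0,0,0,0,0.042,0]])

```text
clock: 9.35
tool_pos: [0.5855, 0.0165, 0.1271]
tcp_rot: [0.0, 0.991, 0.131, 0.0]
wrist_force: [1.1, -3.3, 3.3]
finger_gap: 0.016
finger_force: 30.0
```

The force fell to 3.3 N and the knob sank, so the dogs are over a gap. I ease down.

Call:
play_rows(plan=[[0,0,-0.0008,0,0,0,0],[0,0,-0.0016,0,0,0,0],[0,0,-0.0016,0,0,0,0]])

```text
clock: 9.65
tool_pos: [0.5855, 0.0165, 0.1256]
tcp_rot: [0.0, 0.991, 0.131, 0.0]
wrist_force: [0.4, -2.8, 6.7]
finger_gap: 0.0158
finger_force: 30.0
```

Call:
play_rows(plan=[[0,0,-0.0008,0,0,0,0],[0,0,-0.0016,0,0,0,0],[0,0,-0.0024,0,0,0,0],[0,0,-0.0024,0,0,0,0]])

```text
clock: 10.05
tool_pos: [0.5855, 0.0165, 0.1234]
tcp_rot: [0.0, 0.991, 0.131, 0.0]
wrist_force: [-0.8, -2.4, 8.3]
finger_gap: 0.0157
finger_force: 30.0
```

Call:
play_rows(plan=[[0,0,-0.0008,0,0,0,0],[0,0,-0.0016,0,0,0,0],[0,0,-0.0024,0,0,0,0],[0,0,-0.003,0,0,0,0],[0,0,-0.003,0,0,0,0]])

```text
clock: 10.55
tool_pos: [0.5855, 0.0165, 0.1205]
tcp_rot: [0.0, 0.991, 0.131, 0.0]
wrist_force: [-2.0, -3.4, 10.2]
finger_gap: 0.0163
finger_force: 30.0
```

Call:
play_rows(plan=[[0,0,-0.0008,0,0,0,0],[0,0,-0.0015,0,0,0,0],[0,0,-0.0015,0,0,0,0]])

```text
clock: 10.85
tool_pos: [0.5857, 0.0165, 0.1203]
tcp_rot: [0.0, 0.991, 0.131, 0.0]
wrist_force: [-3.8, -2.2, 15.7]
finger_gap: 0.0159
finger_force: 30.0
```

The hard stop came at 12.1 mm of travel, so the knob is home. I relax the push and turn counterclockwise by 25°.

Call:
play_rows(plan=[[0.0003,0.0003,-0.0005,0,0,0,0],[0.0003,0.0003,0.001,0,0,0,0],[0.0003,0.0003,0.001,0,0,0.042,0],[0.0003,0.0003,0.001,0,0,0.083,0],[0.0003,0.0003,0.001,0,0,0.125,0],[0.0003,0.0003,0.001,0,0,0.167,0],[0.0003,0.0003,0.001,0,0,0.208,0],[0.0003,0.0003,0.001,0,0,0.208,0]])

```text
clock: 11.65
tool_pos: [0.5857, 0.0163, 0.1203]
tcp_rot: [0.001, 0.939, 0.343, -0.0]
wrist_force: [-2.4, -4.6, 10.7]
finger_gap: 0.016
finger_force: 30.0
```

```bash
cat > m.py <<'E'
from h import *
import sys
C=np.array([.5247,-.1364])
for n,rl,rr in(("top",(440,230,500,270),(430,220,510,262)),("side",(368,150,410,185),(360,140,400,180))):
    im=manip.camera(n);cv2.imwrite(f"pics/m_{n}.png",im)
    for k,M,roi in(("L",white(im),rl),("R",red(im),rr)):
        for p,a,c in blobs(M,roi,8):
            if a>200: continue
            x,an,l=axis(n,p,.056);d=x-C;print(n,k,a,c,"fit",an,"polar",np.arctan2(d[1],d[0]),"r",np.hypot(*d),"len",l)
E
python3 s.py; python3 m.py
```

```text
t 11.65 [0.5857 0.0163 0.1203] yaw 0.699387915977704 z [ 0.0001 -0.0014 -1.    ] F [-2.3591 -4.646  10.7112] M [-0.9038  0.5105 -0.041 ] 0.016025886543941298 29.996735751628876 J [-0.1649  0.1885  1.7885 -0.0015  1.1643  0.7071]
top L 64 [464.5    246.2188] fit -0.4822201 polar -0.48891360426919767 r 0.05916385287342705 len 0.03236606142873613
top L 29 [495.7241 257.4138] fit 0.42730656 polar -1.247611785895211 r 0.09255585052652932 len 0.011150883182107673
top R 72 [477.5694 235.7917] fit -0.6277677 polar -0.6446768251271309 r 0.09005370727961795 len 0.026776778817520587
```

```bash
python3 - <<'E'
from h import *
def tri(a,b):
    o1,d1=ray("top",a);o2,d2=ray("side",b)
    t=np.linalg.lstsq(np.c_[d1,-d2],o2-o1,rcond=None)[0];p,q=o1+t[0]*d1,o2+t[1]*d2;return (p+q)/2,np.linalg.norm(p-q)
C=np.array([.5247,-.1364])
for k,a,b in(("ptr",(477.56,235.79),(381.9,155.29)),("knobstripe",(377.92,239.14),(348.71,177.96)),("line",(461.46,245.47),(382.83,165.21))):
    p,e=tri(a,b);print(k,p,e,"polar",np.arctan2(*(p[:2]-C)[::-1]),np.hypot(*(p[:2]-C)))
im=cv2.imread("pics/m_top.png");cv2.imwrite("pics/c.png",cv2.resize(im[215:320,400:510],None,fx=5.5,fy=5.5,interpolation=2))
# disc centre from dark blue mask
h=cv2.cvtColor(im,cv2.COLOR_BGR2HSV);B=((h[...,0]>95)&(h[...,0]<125)&(h[...,1]>60)&(h[...,2]<120)).astype(np.uint8)
M=np.zeros_like(B);M[225:325,400:500]=B[225:325,400:500]
c=max(cv2.findContours(M,0,1)[0],key=cv2.contourArea);w=np.array([onz("top",p[0],.056)[:2] for p in cv2.convexHull(c)],np.float32)
print(cv2.minEnclosingCircle(w))
E
```

```text
ptr [ 0.5967 -0.1912  0.0539] 0.00022532700364856357 polar -0.6501139244470927 0.0904980069128193
knobstripe [0.5856 0.0163 0.1599] 0.0008458178048652366 polar 1.1913848837174754 0.1644182150231209
line [ 0.5804 -0.1565  0.0599] 0.0045917661098300085 polar -0.3464512517917539 0.05924772784744841
((0.469881147146225, -0.15312407910823822), 9.999999747378752e-05)
```

View pics/c.png

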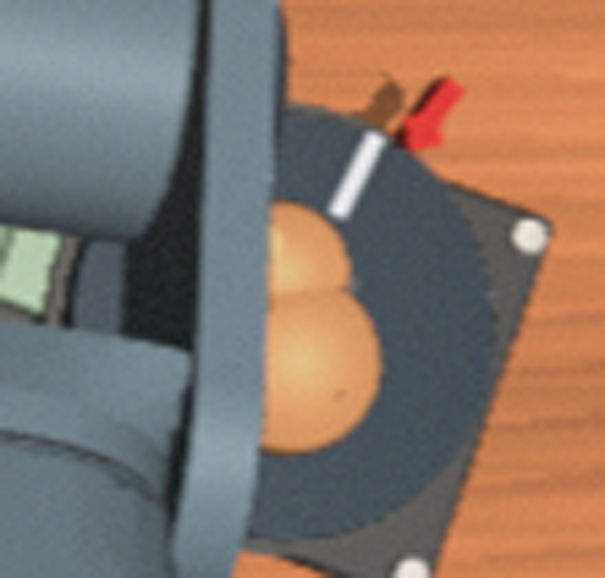

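The picture shows the line at (464.5,246.2) and the pointer at (477.6,235.8), with about 0.157 rad of table turn left. That is 18° of knob.

Call:
play_rows(plan=[[0,0,0,0,0,0.042,0],[0,0,0,0,0,0.083,0],[0,0,0,0,0,0.12,0],[0,0,0,0,0,0.148,0],[0,0,0,0,0,0.148,0],[0,0,0,0,0,0.148,0]])

```text
clock: 12.35
tool_pos: [0.5859, 0.0162, 0.1203]
tcp_rot: [0.001, 0.876, 0.483, -0.0]
wrist_force: [-1.9, -4.1, 10.2]
finger_gap: 0.0156
finger_force: 30.0
```

```bash
python3 s.py; python3 m.py
```

```text
t 12.35 [0.5859 0.0162 0.1203] yaw 1.0080130491150892 z [ 0.0004 -0.0017 -1.    ] F [-1.9017 -4.0984 10.1588] M [-0.9463  0.4411 -0.0867] 0.01560515083244477 30.0008824467659 J [-0.1649  0.1886  1.7884 -0.0017  1.164   0.3985]
top L 62 [468.4677 248.6613] fit -0.6231566 polar -0.6409474692401369 r 0.059082551978577334 len 0.032097273007111085
top L 30 [495.8333 257.4333] fit 1.0549634 polar -1.248764991746309 r 0.09274311453827387 len 0.011222842734376553
top R 72 [477.5694 235.7917] fit -0.6277677 polar -0.6446768251271309 r 0.09005370727961795 len 0.026776778817520587
```

Call:
play_rows(plan=[[0,0,0,0,0,0.005,0],[0,0,0,0,0,0.005,0],[0,0,0.001,0,0,0.005,0]])

```text
clock: 12.75
tool_pos: [0.5858, 0.0162, 0.1204]
tcp_rot: [0.001, 0.873, 0.487, -0.0]
wrist_force: [1.5, -5.9, 1.7]
finger_gap: 0.0159
finger_force: 30.0
```

```bash
python3 s.py; python3 m.py
```

```text
t 12.75 [0.5858 0.0162 0.1204] yaw 1.0178622213369182 z [ 0.0007 -0.0016 -1.    ] F [ 1.523  -5.8919  1.6637] M [-0.9961 -0.3521 -0.2884] 0.015899543046234536 30.021799206733704 J [-0.165   0.1881  1.7887 -0.0015  1.1638  0.3885]
top L 63 [468.4286 248.6667] fit -0.62539756 polar -0.6399958056172843 r 0.05902944139728154 len 0.03210208852295883
top L 31 [495.9032 257.5161] fit 0.8635161 polar -1.2508689013381273 r 0.09281445645781534 len 0.01198928640440853
top R 70 [477.6286 235.7   ] fit -0.6300049 polar -0.6445946617666477 r 0.09026826679311327 len 0.02677893040495228
```

Call:
play_rows(plan=[[0,0,0,0,0,0,20],[0,0,0,0,0,0,40],[0,0,0,0,0,0,60],[0,0,0,0,0,0,60],[0,0,0,0,0,0,60],[0,0,0.02,0,0,0,60],[0,0,0.06,0,0,0,60],[0,0,0.11,0,0,0,60],[-0.05,0,0.15,0,0,0,60],[-0.1,-0.03,0.15,0,0,0,60],[-0.15,-0.05,0.15,0,0,0,60],[-0.2,-0.05,0.15,0,0,0,60],[-0.2,-0.05,0.15,0,0,0,60]])

```text
clock: 14.15
tool_pos: [0.3829, -0.033, 0.2696]
tcp_rot: [0.0, 0.873, 0.488, 0.0]
wrist_force: [1.0, 0.0, 0.2]
finger_gap: 0.0602
finger_force: 0.0
```

```bash
python3 s.py; python3 m.py; python3 - <<'E'
from h import *
a=cv2.imread("pics/m_side.png")[120:270,260:480];b=cv2.imread("pics/m_top.png")[185:335,300:520]
cv2.imwrite("pics/d.png",cv2.resize(np.vstack([a,b]),None,fx=2,fy=2,interpolation=2))
E
```

```text
t 14.15 [ 0.3829 -0.033   0.2696] yaw 1.0192113887090237 z [ 0.0002 -0.0001 -1.    ] F [1.0398 0.0203 0.204 ] M [-0.0984 -0.0132  0.0427] 0.06019063459696162 0.0 J [-0.3832 -0.4897  2.1101 -0.0001  1.5209  0.1683]
top L 61 [468.4754 248.7049] fit -0.6258156 polar -0.6419621875524062 r 0.059021665272549574 len 0.03210296753059718
top L 30 [495.8333 257.4333] fit 1.0549634 polar -1.248764991746309 r 0.09274311453827387 len 0.011222842734376553
top R 71 [477.5634 235.7183] fit -0.64278686 polar -0.6436738662547263 r 0.09016428750595193 len 0.026788651860371118
side L 12 [387.6667 160.3333] fit -0.8480345 polar -0.6414008714775721 r 0.06958965834165472 len 0.01036605273827719
side R 40 [381.775 155.25 ] fit -0.63847727 polar -0.6312380312711843 r 0.0884392839412532 len 0.024153184712181225
```

View pics/d.png

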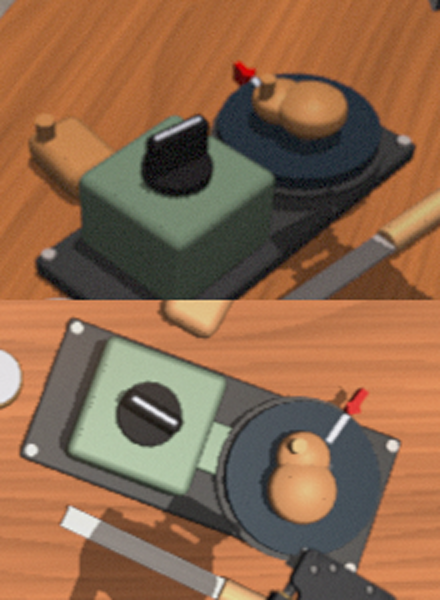

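The picture shows the line pointing at the pointer and the hub sitting flush on the gearbox. I check the knob's height, then hand in.

```bash
python3 - <<'E'
from h import *
t=cv2.imread("pics/m_top.png");s=cv2.imread("pics/m_side.png")
B=lambda im,n,roi:[c for p,a,c in blobs(white(im),roi,20) if a<150]
a=B(t,"top",(360,225,393,255));b=B(s,"side",(330,165,370,205));print(a,b)
o1,d1=ray("top",a[0]);o2,d2=ray("side",b[0]);k=np.linalg.lstsq(np.c_[d1,-d2],o2-o1,rcond=None)[0]
z=(o1+k[0]*d1)[2];print(z)
if abs(z-.148)<.003: print(manip.close_job())
E
```

```text
[array([376.6667, 239.7937])] [array([348.0208, 183.8958])]
0.14832238780193996
the job is handed in; nothing more can be done
None
```

The knob is in mesh and fully home (12.1 mm of travel), the white line points at the red pointer to within about 0.01 rad, the gripper is clear, and the job was handed in at about 14 s; the result was not reported back.

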